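Screw a webcam arm into the clamped socket of its desk stand

TASK

Lift the webcam arm out of its packing insert and screw its threaded spigot clockwise into the brass bush that is clamped in the heavy desk stand, until the flange bites on the red rubber washer; then stop with the camera looking straight out along the white line on the stand's long foot, so that the stand cannot tip. Feel for the thread with a light push and never force it: how high and at what angle the bush was clamped is not known. Leave it tight and upright, do not crush the washer, and do not disturb the other things on the desk.

Things in the scene. Friction and masses are not known exactly. Their poses are not given: they have to be found in the camera images.
- cam_arm: Webcam arm, loose, 0.19 to 0.3 kg, 130 mm long, 72 mm tall, standing upright in the insert. Origin: centre of the spigot's lower end; z up along the spigot; x towards where the camera looks. Parts by height z: spigot 0 to 24 mm, aluminium flange (44 mm diameter) 24 to 28, black hub (28 mm diameter) to 46, hexagon grip to 72. Right-handed: turned clockwise seen from above it screws down.
- stubs (a point): On cam_arm's axis at z = 10.3 mm, the height of the two thread stubs of the spigot. The stubs stick out towards cam_arm's +y and -y, 28 mm over both ends, each 7 mm wide and 3.4 mm thick. The spigot is 19.6 mm thick, its nose tapers to 14 mm over the lowest 4 mm.
- grip (a point): Centre of the dark hexagon hand grip, on cam_arm's axis at z = 60 mm. The hexagon is 30 mm across flats, from z = 46 to 72 mm; flats face 0, 60, 120.. degrees from cam_arm's x. Grip it with the TCP 62 to 68 mm above cam_arm's origin, firmly (60 N or more): the fingertips then clear the elbow, and the open fingers can turn round it for a new grip.
- lens (a point): Front centre of the lens, on cam_arm at x = 108 mm, z = 40 mm. The elbow (10 mm thick, axis at z = 40 mm) leads from the hub along x to the black camera barrel, 26 mm in diameter, from 68 to 108 mm off cam_arm's axis.
- stand: Heavy dark desk stand, fixed. Origin on the collar's axis at the desk top, z up. Its long foot, 14 mm high and 72 mm wide, runs along its own -x to 178 mm from the axis, with a white line along its middle. Round the axis a steel clamp collar, 62 mm diameter, 38 mm high, with a pinch screw on its +x side.
- collar_top (a point): Centre of the clamp collar's top face, on the stand's axis, 38 mm above the desk. The brass bush clamped in it stands 2 to 22 mm proud of this face and at an unknown angle: both must be felt. Bore 31 mm; two-start right-handed thread inside, inner diameter 21.8 mm, top 2 mm below the bush's rim, lead 14 mm a turn (2.23 mm per rad), 1.1 mm axial play, self-locking.
- toe (a point): On top of the foot, on the line of the white stripe, 170 mm from the collar's axis: the camera must look from the axis towards here. Each stub must slip under a thread start while the camera is 1.6 to 2.4 rad counter-clockwise (seen from above) of this direction: set it down 2.8 to 3 rad counter-clockwise, turn clockwise under a light push. Caught at the other start it ends pointing backwards.
- washer (a joint): Red rubber washer on the bush's rim, 42 mm outside, 33 mm inside, top 5 mm above the rim; value: m squeezed, 0 when free, 4.5 mm at most, 5 N per mm. Set down on the thread, cam_arm's origin is 14 to 17.5 mm below the rim. The flange meets the washer 0.4 to 1.4 rad before the end, from there turning grows stiffer (to 0.1 to 0.5 N m); at the end the origin is 20 to 22.5 mm below the rim.
- insert: Grey-brown moulded packing insert, fixed, 140 x 92 x 30 mm (with a 5 mm rim 156 x 108 mm at its foot), origin under its centre. The spigot stands in a 35 mm hole (26 mm deep) at x = -28 mm, the flange resting on the insert's top; the pocket at x = +36 mm is empty.
- mouse: Black computer mouse, loose, 113 x 62 x 35 mm, left of the insert. Leave it alone.
- eraser: Eraser in a blue sleeve, loose, 44 x 21 x 13 mm, behind the insert. Leave it alone.
- usb_stick: Black memory stick, loose, 52 x 18 x 9 mm, behind the stand. Leave it alone.

How it is judged:
At the end, for the whole second after the job is handed in: Webcam arm on the collar's axis (4 mm), upright (0.07 rad), its flange squeezing the washer by more than 0.85 mm (about 4 N), lens on the foot's side within 15 mm of the upright plane through the white line (8 degrees), released and at rest (value of joint washer above 0.00085 m and y of lens in the frame of stand between -0.015 and 0.015 m and x of lens in the frame of stand below -0.09 m and horizontal distance between cam_arm and collar_top below 0.004 m and angle between cam_arm's own z axis and vertical below 0.07 rad and linear speed of cam_arm below 0.02 m/s); the robot touches nothing.
It fails at once if the thread is forced (the webcam arm presses on the stand and its socket with more than 45 N in all) (contact force between cam_arm and stand above 45 N).
It fails at once if the washer is crushed (squeezed by more than 4 mm) (value of joint washer above 0.004 m).
It fails at once if the mouse, the eraser or the memory stick is shifted by more than 2 cm (distance of any of mouse, eraser, usb_stick from where it was at the start of the episode above 0.02 m).
It also fails if it takes over 51 s, if anything falls off the work surface, if the arm or the gripper's body presses on something with over 40 N, if the wrist force passes 120 N, or if a joint passes its speed limit or range.

ROBOT

A 7-joint arm with a two-finger parallel gripper is mounted at the origin on a cart in front of the work surface, level with it; the furniture and walls round the work are solid. World frame = base frame: x ahead of the robot, y to its left, z up, the work surface at z = 0. Lengths are in m, angles in rad, forces in N, time in s.
With the tool pointing down it reaches from about 0.425 to 0.925 m from the base axis. Payload 6.8 kg.
Tool frame: the origin (TCP) lies between the finger pads, 19 mm behind the fingertips; this is the grasp point; z points along the fingers, y is the line along which they close (so a half turn about z gives the same grasp; the last joint's range is limited). The gripper opens to 85 mm and grips with 20 to 120 N. Pads are 22 mm wide; open, the fingers measure 114 mm over their backs; the gripper's body (76 mm by 85 mm) begins 54 mm behind the grasp point. The pads swing forward as they close: fully open they stand 13 mm farther back than shut.
Start: joints at [-0.108, 0.477, 0.022, 1.555, -0.011, 1.109, -0.083], TCP at [0.675, 0, 0.25] pointing down, gripper open.
Joint ranges: [-2.96, 2.96], [-0.34, 2.1], [-1.41, 1.46], [0.24, 2.44], [-1.37, 4.51], [0.17, 1.92], [-2.96, 2.96]. Speed limits (rad/s): [2.39, 2.39, 3.14, 3.14, 3.14, 3.14, 3.14].

INTERFACE

Orientations are given as a unit quaternion [x, y, z, w].
In Python, from cell import r gives the robot as it stands. The module is installed in compiled form; this text tells all that it offers.
- The arm moves only by the tool move_arm, never from a script. Its argument "moves" is a list of rows, each an object of numbers: "x", "y", "z": the shift along the tool's x, y, z in m; "rx", "ry", "rz": the turn, a rotation vector about the tool's x, y, z in degrees. A call has 1 to 5 rows; each row is the pose to reach, as a shift and turn from the pose commanded when the call began, along the tool's axes at that moment; what a row does not reach only later rows make up. A row lasts 1/10 s, in which the tool goes at most 50 mm and 8.59 degrees, less where a joint would pass 70% of its speed; a pose out of reach is approached as far as the arm can. A call with a gripper value outside its range is refused whole. "jaw" is the closure, from -1 (fully open) to 1 (shut), set as the call begins (left out, the last holds). The fingers move at their own pace and stop on an object; "squeeze" is the grip in N (left out, the last holds). Time passes only in rows, so rows that repeat a pose let the fingers close. It gives the time, the measured TCP pose, the force, the opening and the grip force at its end, in the units of the state.
- r.get_obs(): the state, without advancing time (a new reading comes with each control period).
- r.grab_frame(name): name is "scene" or "side" or "wrist"; returns the picture (384x512x3 uint8, blue, green, red); there is no depth.
- r.camera_info(name): a dict with "camera_matrix" (3x3 intrinsics, pixels), "dist_coeffs" ([k1, k2, p1, p2, k3] as OpenCV has them; the pictures are not rectified), "cam_to_world" (4x4, takes a point from camera to world coordinates). Camera axes: x right, y up, looking along -z (the intrinsics and any distortion apply to the point x, -y, -z); pixel columns grow to the right and rows downward; lengths in m; the calibration is good to about 2 mm. A picture is of the moment at which its call begins: read the wrist's pose just before it. camera_info takes no time and is no camera call; for the wrist camera it gives the pose at the moment of the call.
- r.finish_job(): hands the job in; it is judged then, once.
Trained networks look in the newest picture that a camera, given by its name, has taken for a name from the list of things; names that differ only in an ending like _2 or _b are one class to them, and where a whole thing is asked for, a point or a joint stands for the part that bears it (a point fixed in the world has none). Each returns a list of dicts, best first, with "confidence" (0 to 1); they miss things now and then, are a little off and sometimes report something else, mostly with a low value. They report only what shows in the picture. A call takes as long as a camera call.
- r.outline_of(camera, target): "region" (384x512 bool, what is visible of it) and "uv" ([column, row] in pixels, amid what is visible of it).
The state is a dict: "t": time; "qpos": joint angles; "qd": joint speeds; "effort": joint torques, N m; "tcp_pos": TCP position; "eef_rot": TCP orientation; "contact_force": force on the tool from outside, world axes, zero at the start; "torque": the same for the moment, N m; "finger_gap": finger opening in m; "gripper_force": force on a finger pad.
Only numpy, scipy, OpenCV 4.12 (cv2) and the standard library are available. Lean on these libraries where they do the work, as an engineer would, in place of code of your own. Each camera call takes 0.05 s, during which the arm holds its last target. There are 200 camera calls.

## Working session

There is one attempt and no reset: what is moved stays moved. The work goes in short steps, Python scripts to look and compute and a tool call to move; the robot and the scene stay as the last step left them, time stands still between calls to the robot, and variables do not carry over. Pictures are saved under pics/ and viewed, at most 10 in all, crops included, and the job is handed in when it is done.

Besides the shell and the picture viewer there is one more tool, called as name([rows], argument=value, ...), one row to a line, values as JSON. move_arm: Moves the arm, as the interface text tells. Its arguments: {"type":"object","properties":{"moves":{"type":"array","items":{"type":"object","properties":{"x":{"type":"number"},"y":{"type":"number"},"z":{"type":"number"},"rx":{"type":"number"},"ry":{"type":"number"},"rz":{"type":"number"}}}},"jaw":{"type":"number"},"squeeze":{"type":"number"}},"required":["moves"]}

```bash
mkdir -p pics
cat > h.py <<'E'
import numpy as np, cv2, json
from scipy.spatial.transform import Rotation as R
from cell import r
def ray(ci,uv):
    p=cv2.undistortPoints(np.array([[uv]],float),np.array(ci["camera_matrix"]),np.array(ci["dist_coeffs"]))[0,0]
    T=np.array(ci["cam_to_world"]); d=T[:3,:3]@np.array([p[0],-p[1],-1]); return T[:3,3],d/np.linalg.norm(d)
def atz(ci,uv,z):
    o,d=ray(ci,uv); return o+d*(z-o[2])/d[2]
def proj(ci,P):
    T=np.linalg.inv(np.array(ci["cam_to_world"])); P=np.atleast_2d(P); c=P@T[:3,:3].T+T[:3,3]; c=c*[1,-1,-1]
    return cv2.projectPoints(c,np.zeros(3),np.zeros(3),np.array(ci["camera_matrix"]),np.array(ci["dist_coeffs"]))[0][:,0]
E
python3 - <<'E'
from h import *
ims=[]
for c in ["scene","side","wrist"]:
    im=r.grab_frame(c); ims.append(im); cv2.imwrite(f"pics/{c}0.png",im)
    ci=r.camera_info(c); print(c,np.round(np.array(ci["cam_to_world"]),3).tolist(),np.round(np.array(ci["camera_matrix"]),1).tolist(),ci["dist_coeffs"])
    for n in ["cam_arm","stand","insert","lens","grip","washer","collar_top","toe"]:
        for d in r.outline_of(c,n)[:2]: print(n,round(d["confidence"],2),np.round(d["uv"],1),d["region"].sum())
cv2.imwrite("pics/all0.png",cv2.resize(np.hstack(ims[:2]),(800,300)))
o=r.get_obs();print(o)
E
```

```text
scene [[-0.826, 0.379, -0.417, 0.055], [-0.563, -0.576, 0.592, 0.686], [-0.016, 0.724, 0.689, 0.895], [0.0, 0.0, 0.0, 1.0]] [[478.0, 0.0, 251.0], [0.0, 478.0, 190.9], [0.0, 0.0, 1.0]] [0.01609992 0.         0.         0.         0.        ]
cam_arm 0.76 [256.  235.4] 659
cam_arm 0.38 [307.7 161.9] 35
stand 0.71 [255.1 236.3] 609
stand 0.64 [314.  188.1] 1974
insert 0.88 [248.1 249.2] 1993
lens 0.71 [255.7 235.7] 627
grip 0.81 [254.6 232.4] 699
washer 0.51 [298.6 166.7] 62
washer 0.36 [218.9 177.9] 118
collar_top 0.73 [315.7 193.7] 2065
toe 0.72 [313.9 188.4] 2006
side [[-0.912, 0.276, -0.303, 0.253], [-0.41, -0.624, 0.666, 0.559], [-0.005, 0.731, 0.682, 0.67], [0.0, 0.0, 0.0, 1.0]] [[408.3, 0.0, 251.8], [0.0, 408.3, 195.2], [0.0, 0.0, 1.0]] [-0.11781299  0.          0.          0.          0.        ]
stand 0.7 [301.3 184.7] 2396
stand 0.53 [250.5 244.8] 757
insert 0.84 [243.6 262. ] 2690
lens 0.97 [249.1 244.5] 896
grip 0.66 [249.1 245.4] 895
washer 0.61 [283.9 161.3] 109
collar_top 0.88 [300.4 184.9] 2346
toe 0.86 [297.7 183.5] 2441
wrist [[1.0, 0.0, 0.0, 0.675], [-0.0, 0.958, 0.28
[... 406 characters left out ...]
os': array([-0.10813697,  0.47697318,  0.02237111,  1.55540279, -0.01147986,
        1.10929019, -0.08307282]), 'qd': array([ 0.0003626 , -0.00166746,  0.00081532, -0.00024772,  0.00082906,
        0.00119399, -0.00058786]), 'effort': array([-1.12170642e-04, -5.96314609e+01,  1.60629798e+00, -2.81542021e+01,
        1.24521457e-02,  1.67760136e-03,  1.43295398e-05]), 'tcp_pos': array([6.75018288e-01, 4.38089138e-05, 2.50024170e-01]), 'eef_rot': array([7.07079328e-01, 7.07134233e-01, 2.39351310e-05, 1.41135672e-05]), 'contact_force': array([ 0.46057063,  0.91099733, -0.88394948]), 'torque': array([ 0.00166267, -0.08139406,  0.01349517]), 'gripper_force': 0.0, 'finger_gap': 0.0853562691402243}
```

View pics/scene0.png

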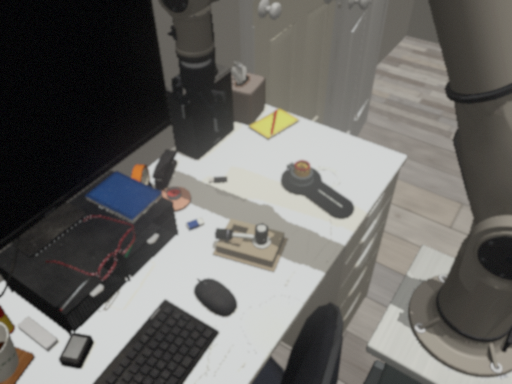

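View pics/side0.png

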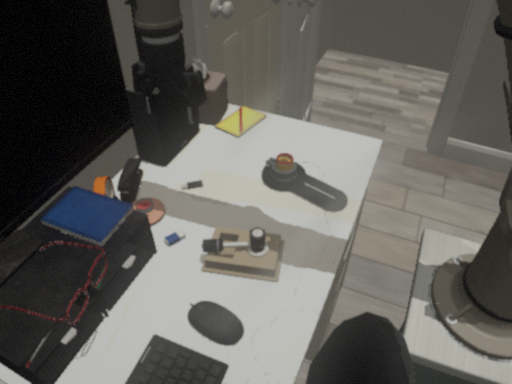

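The scene view shows the hub at about (262,235), the camera barrel at about (222,235), the collar at about (300,172) and the foot's tip at about (345,210). The side view shows the hub at (258,240), the collar at (285,165) and the toe at (338,200).

Run:
```python
from h import *
im=cv2.imread("pics/wrist0.png"); a=cv2.resize(im[40:360,0:240],(600,800)[:2] and (450,600),interpolation=cv2.INTER_CUBIC)
s=cv2.imread("pics/side0.png"); b=cv2.resize(s[140:290,185:360],(350,300),interpolation=cv2.INTER_CUBIC)
s=cv2.imread("pics/scene0.png"); c=cv2.resize(s[145:275,205:357],(350,300),interpolation=cv2.INTER_CUBIC)
cv2.imwrite("pics/c0.png",np.hstack([a,np.vstack([b,c])]))
```

```text
(no output)
```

View pics/c0.png

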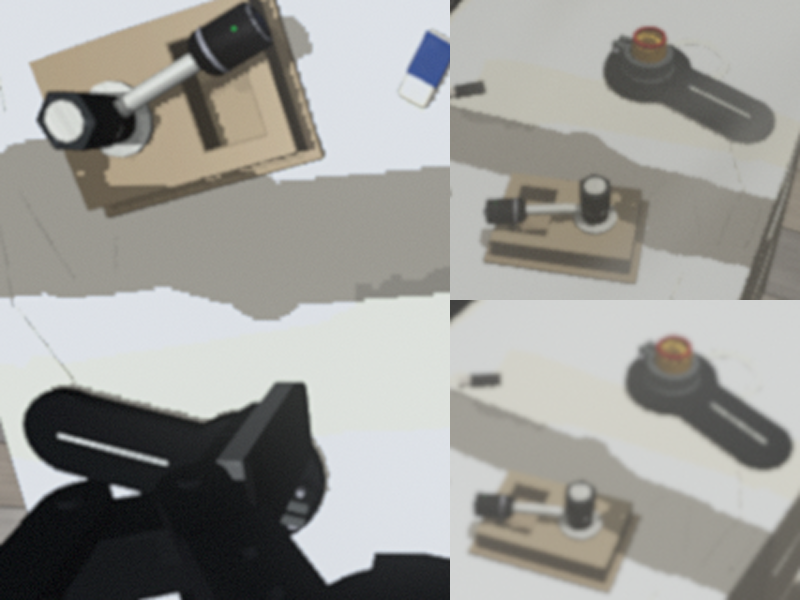

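Run:
```python
from h import *
ci={c:r.camera_info(c) for c in ["scene","side","wrist"]}
def show(n,L):
    for c,uv,z in L: print(n,c,np.round(atz(ci[c],uv,z)*1000,1))
def tri(L):
    A=np.zeros((3,3));b=np.zeros(3)
    for c,uv in L:
        o,d=ray(ci[c],uv);M=np.eye(3)-np.outer(d,d);A+=M;b+=M@o
    return np.round(np.linalg.solve(A,b)*1000,1)
W=lambda u,v:(u/1.875,40+v/1.875)
show("grip",[("wrist",W(68,120),.078),("side",(258,232.5),.078),("scene",(261.4,227.4),.078)])
show("flange",[("wrist",W(117,120),.034)])
show("elbow",[("wrist",W(125,102),.046),("wrist",W(190,68),.046),("wrist",W(240,42),.046),("wrist",W(262,28),.046)])
show("lineA",[("wrist",W(58,436),.014),("side",(336,198.5),.014),("scene",(343,206.5),.014)])
show("lineB",[("wrist",W(167,463),.014),("side",(304,184),.014),("scene",(317.9,189.6),.014)])
print("washer",tri([("side",(285,156.5)),("scene",(302.7,165.4))]))
show("ins",[("wrist",W(105,215),.0),("wrist",W(323,157),.0)])
# washer/collar by color in side, scene
for c in ["side","scene"]:
    im=cv2.imread(f"pics/{c}0.png").astype(int)
    m=(im[...,2]-im[...,0]>40); m[:140]=0;m[190:]=0;m[:,:265]=0;m[:,330:]=0
    v,u=np.nonzero(m); print(c,len(u),u.min(),u.max(),v.min(),v.max(),u.mean(),v.mean())
```

```text
grip wrist [464.2  72.6  78. ]
grip side [461.3  72.8  78. ]
grip scene [461.1  70.9  78. ]
flange wrist [463.6  71.8  34. ]
elbow wrist [477.4  81.5  46. ]
elbow wrist [517.5  98.7  46. ]
elbow wrist [547.  111.5  46. ]
elbow wrist [559.7 118.4  46. ]
lineA wrist [ 362.3 -153.5   14. ]
lineA side [ 359. -151.   14.]
lineA scene [ 357.7 -153.3   14. ]
lineB wrist [ 444.2 -174.3   14. ]
lineB side [ 444.5 -169.2   14. ]
lineB scene [ 441.7 -173.7   14. ]
washer [ 505.3 -196.8   56.3]
ins wrist [423.5   9.7   0. ]
ins wrist [576.3  46.3   0. ]
side 138 277 292 154 166 284.1811594202899 159.55072463768116
scene 142 295 309 161 174 302.3169014084507 167.0281690140845
```

The crop shows cam_arm yawed about 25°, and the stand's foot pointing at about 166.5° in world. Next I take a wrist look at the stand to get its axis and line.

move_arm([
  {"x": -0.04, "y": -0.03, "z": 0.01},
  {"x": -0.08, "y": -0.06, "z": 0.02},
  {"x": -0.12, "y": -0.09, "z": 0.03},
  {"x": -0.16, "y": -0.12, "z": 0.04},
  {"x": -0.2, "y": -0.15, "z": 0.05},
])

```text
invalid input
```

move_arm([
  {"x": -0.03, "y": -0.02, "z": 0},
  {"x": -0.048, "y": -0.035, "z": 0},
  {"x": -0.048, "y": -0.035, "z": 0},
  {"x": -0.048, "y": -0.035, "z": 0},
])

```text
invalid input
```

Run:
```python
from h import *
import pickle
im=r.grab_frame("wrist"); ci=r.camera_info("wrist"); cv2.imwrite("pics/w1.png",im); pickle.dump(ci,open("w1.pkl","wb"))
print(r.get_obs()["tcp_pos"],r.get_obs()["t"])
cv2.imwrite("pics/w1c.png",cv2.resize(im,(768,576),interpolation=cv2.INTER_CUBIC))
```

```text
[ 6.75006767e-01 -1.50899227e-05  2.50007606e-01] 1.4
```

View pics/w1c.png

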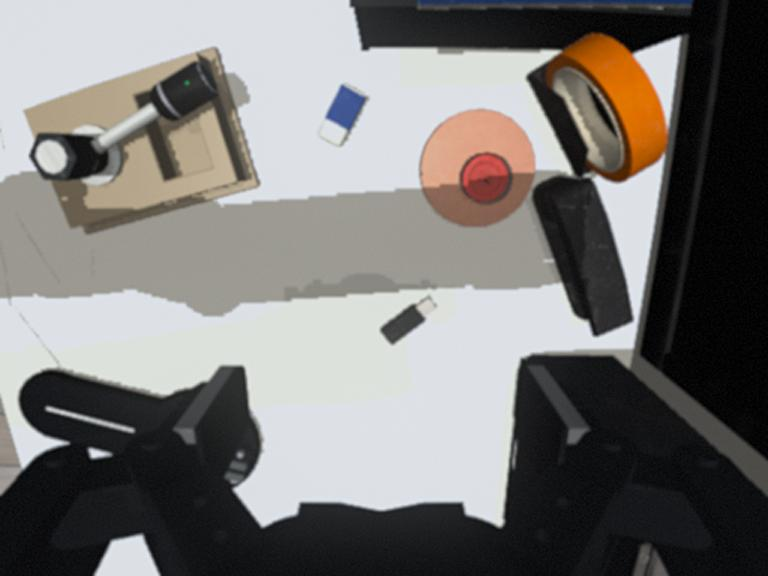

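The wrist view shows the insert, eraser, stick and stand, unchanged, because the move was refused. I'll retry with every field filled in.

move_arm([
  {"x": -0.04, "y": -0.03, "z": 0.01, "rx": 0, "ry": 0, "rz": 0},
  {"x": -0.08, "y": -0.06, "z": 0.02, "rx": 0, "ry": 0, "rz": 0},
  {"x": -0.12, "y": -0.09, "z": 0.03, "rx": 0, "ry": 0, "rz": 0},
  {"x": -0.16, "y": -0.12, "z": 0.04, "rx": 0, "ry": 0, "rz": 0},
  {"x": -0.2, "y": -0.15, "z": 0.05, "rx": 0, "ry": 0, "rz": 0},
], jaw=-1, squeeze=80)

```text
t: 1.9
tcp_pos: [0.5267, -0.1975, 0.2009]
eef_rot: [0.707, 0.707, 0.0, 0.0]
contact_force: [1.2, -1.1, -0.5]
finger_gap: 0.0857
gripper_force: 0.0
```

move_arm([
  {"x": -0.03, "y": -0.02, "z": 0, "rx": 0, "ry": 0, "rz": 0},
  {"x": -0.048, "y": -0.035, "z": 0, "rx": 0, "ry": 0, "rz": 0},
  {"x": -0.048, "y": -0.035, "z": 0, "rx": 0, "ry": 0, "rz": 0},
], jaw=-1, squeeze=80)

```text
t: 2.2
tcp_pos: [0.4901, -0.248, 0.2011]
eef_rot: [0.709, 0.705, -0.001, 0.0]
contact_force: [0.1, 0.4, 0.4]
finger_gap: 0.0855
gripper_force: 0.0
```

Run:
```python
from h import *
import pickle
im=r.grab_frame("wrist"); ci=r.camera_info("wrist"); cv2.imwrite("pics/w1.png",im); pickle.dump(ci,open("w1.pkl","wb"))
print(r.get_obs()["tcp_pos"],r.get_obs()["t"])
cv2.imwrite("pics/w1c.png",cv2.resize(im,(768,576),interpolation=cv2.INTER_CUBIC))
```

```text
[ 0.49190312 -0.24574107  0.20119875] 2.25
```

View pics/w1c.png

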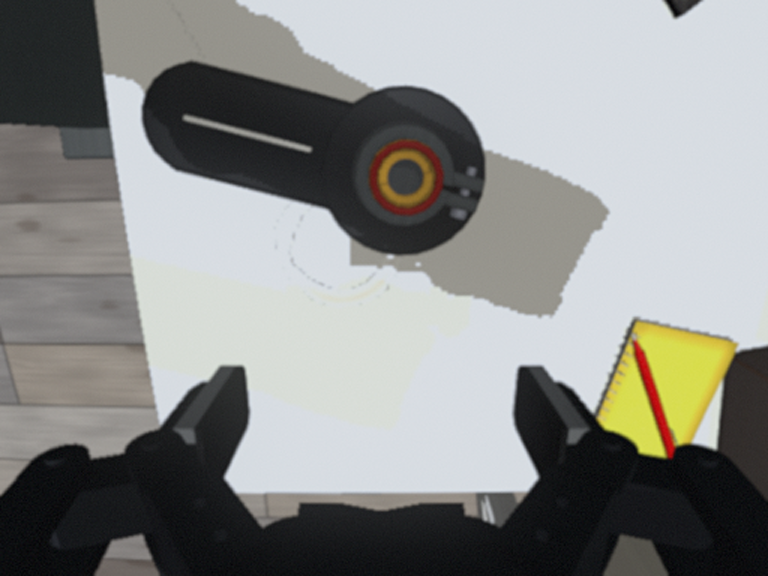

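The view shows washer ring centred at about (407,178), the white line from (183,117) to (312,150), and the pinch screw at about (465,190) in the 1.5x picture.

Run:
```python
from h import *
import pickle
from scipy.optimize import least_squares
ci=pickle.load(open("w1.pkl","rb")); im=cv2.imread("pics/w1.png"); hsv=cv2.cvtColor(im,cv2.COLOR_BGR2HSV)
f=im.astype(int); roi=np.zeros(im.shape[:2],bool); roi[85:155,235:310]=1
def fit(m,rad,p0,zfix=None):
    m=m.astype(np.uint8); c=max(cv2.findContours(m,cv2.RETR_EXTERNAL,cv2.CHAIN_APPROX_NONE)[0],key=cv2.contourArea)
    c=cv2.convexHull(c); M=np.zeros_like(m); cv2.fillConvexPoly(M,c,1)
    e=cv2.fitEllipse(c); a=np.linspace(0,2*np.pi,60,endpoint=False)
    def E(p):
        P=np.c_[p[0]+rad*np.cos(a),p[1]+rad*np.sin(a),np.full(60,p[2] if zfix is None else zfix)]
        return np.array(cv2.fitEllipse(proj(ci,P).astype(np.float32))[:2]).ravel()
    ee=np.array(e[:2]).ravel(); ee[2:]+=.7 # hull through pixel centres
    s=least_squares(lambda p:np.r_[E(p)[:2]-ee[:2],(E(p)[2:].mean()-ee[2:].mean())],p0)
    print(e,np.round(s.x*1000,1)); return s.x
red=roi&((hsv[...,0]<8)|(hsv[...,0]>172))&(hsv[...,1]>110)&(f[...,2]>50)
w=fit(red,.021,[.5,-.19,.05])
c0=np.array(w)
# white line
m=np.zeros(im.shape[:2],np.uint8); m[70:105,110:215]=((f[70:105,110:215].min(2)>90)).astype(np.uint8)
n,lab,st,_=cv2.connectedComponentsWithStats(m); i=1+np.argmax(st[1:,4]); v,u=np.nonzero(lab==i)
P=np.array([atz(ci,(a,b),.014)[:2] for a,b in zip(u,v)]); mu=P.mean(0); d=np.linalg.svd(P-mu)[2][0]; d*=-np.sign(d[0])
t=(P-mu)@d; print("line",len(u),mu+d*t.min(),mu+d*t.max(),"toe angle",np.degrees(np.arctan2(d[1],d[0])))
# foot of washer axis onto line
q=c0[:2]-mu; print("offset of washer from line mm",1000*(d[0]*q[1]-d[1]*q[0]), "along",1000*(q@-d))
for z in (.045,.05,.055,.06,.065): print(z, np.round(atz(ci,cv2.fitEllipse(np.argwhere(red)[:,::-1].astype(np.float32))[0],z)*1000,1))
```

```text
((270.5794677734375, 118.16690063476562), (49.13432312011719, 50.24176788330078), 41.1004524230957) [ 506.  -187.8   63.2]
line 352 [ 0.44608225 -0.17187982] [ 0.36336693 -0.14988747] toe angle 165.11066967471865
offset of washer from line mm 0.005578422591055038 along 104.66458162624384
0.045 [ 506.9 -188.5   45. ]
0.05 [ 506.6 -188.2   50. ]
0.055 [ 506.4 -187.9   55. ]
0.06 [ 506.1 -187.6   60. ]
0.065 [ 505.8 -187.4   65. ]
```

The arm was still settling between picture and pose reading, so I'll measure again at rest.

```bash
cat > st.py <<'E'
from h import *
from scipy.optimize import least_squares
ci=r.camera_info("wrist"); im=r.grab_frame("wrist"); ci2=r.camera_info("wrist")
print(np.round((np.array(ci2["cam_to_world"])-np.array(ci["cam_to_world"]))[:3,3]*1000,2), r.get_obs()["tcp_pos"],r.get_obs()["eef_rot"],r.get_obs()["t"])
cv2.imwrite("pics/w2.png",im); f=im.astype(int); hsv=cv2.cvtColor(im,cv2.COLOR_BGR2HSV)
roi=np.zeros(im.shape[:2],bool); roi[85:155,235:310]=1
red=(roi&((hsv[...,0]<8)|(hsv[...,0]>172))&(hsv[...,1]>110)&(f[...,2]>50)).astype(np.uint8)
c=cv2.convexHull(max(cv2.findContours(red,0,1)[0],key=cv2.contourArea)); e=cv2.fitEllipse(c)
print(e); 
for z in (.05,.06): print(np.round(atz(ci,e[0],z)*1000,1))
m=np.zeros(im.shape[:2],np.uint8); m[70:105,110:215]=((f[70:105,110:215].min(2)>90)).astype(np.uint8)
n,lab,st,_=cv2.connectedComponentsWithStats(m); i=1+np.argmax(st[1:,4]); v,u=np.nonzero(lab==i)
P=np.array([atz(ci,(a,b),.014)[:2] for a,b in zip(u,v)]); mu=P.mean(0); d=np.linalg.svd(P-mu)[2][0]; d*=-np.sign(d[0])
t=(P-mu)@d; print("line",mu+d*t.min(),mu+d*t.max(),"toe angle",np.degrees(np.arctan2(d[1],d[0])))
# base-disc centre at z=.014 from dark blob's hull far side is not used
for z in (.05,.06):
    q=atz(ci,e[0],z)[:2]-mu; print("off",1000*(d[0]*q[1]-d[1]*q[0]))
E
python3 st.py
```

```text
[0.9  1.49 0.05] [ 0.49310094 -0.24419796  0.20121088] [7.07445942e-01 7.06767360e-01 3.03085373e-04 2.15448625e-04] 2.3
((268.3836364746094, 121.16863250732422), (48.778587341308594, 50.077022552490234), 51.16763687133789)
[ 504.8 -190.7   50. ]
[ 504.3 -190.1   60. ]
line [ 0.44413246 -0.17418086] [ 0.36207249 -0.15206714] toe angle 164.9180734107407
off 0.17599521219777148
off -0.3232137037682721
```

move_arm([
  {"x": 0.045, "y": -0.005, "z": 0, "rx": 0, "ry": 0, "rz": -8.5},
  {"x": 0.09, "y": -0.008, "z": 0, "rx": 0, "ry": 0, "rz": -17},
  {"x": 0.14, "y": -0.011, "z": 0, "rx": 0, "ry": 0, "rz": -25.5},
  {"x": 0.18, "y": -0.014, "z": 0, "rx": 0, "ry": 0, "rz": -34},
  {"x": 0.22, "y": -0.017, "z": 0, "rx": 0, "ry": 0, "rz": -42.5},
], jaw=-1, squeeze=80)

```text
t: 2.8
tcp_pos: [0.4762, -0.0203, 0.2014]
eef_rot: [0.398, 0.917, 0.001, 0.0]
contact_force: [-0.1, 0.4, 0.5]
finger_gap: 0.0855
gripper_force: 0.0
```

move_arm([
  {"x": 0.03, "y": 0.022, "z": 0.01, "rx": 0, "ry": 0, "rz": -8.5},
  {"x": 0.055, "y": 0.042, "z": 0.02, "rx": 0, "ry": 0, "rz": -17},
  {"x": 0.07, "y": 0.054, "z": 0.03, "rx": 0, "ry": 0, "rz": -25.5},
  {"x": 0.08, "y": 0.061, "z": 0.03, "rx": 0, "ry": 0, "rz": -34},
  {"x": 0.08, "y": 0.061, "z": 0.03, "rx": 0, "ry": 0, "rz": -42.5},
], jaw=-1, squeeze=80)

```text
t: 3.3
tcp_pos: [0.4666, 0.0805, 0.1709]
eef_rot: [0.037, 0.999, 0.001, -0.0]
contact_force: [0.2, 0.1, -0.5]
finger_gap: 0.0856
gripper_force: 0.0
```

move_arm([
  {"x": 0, "y": 0, "z": 0, "rx": 0, "ry": 0, "rz": 0},
  {"x": 0, "y": 0, "z": 0, "rx": 0, "ry": 0, "rz": 0},
], jaw=-1, squeeze=80)

```text
t: 3.5
tcp_pos: [0.467, 0.077, 0.1711]
eef_rot: [0.045, 0.999, 0.0, 0.0]
contact_force: [0.1, -0.9, -0.1]
finger_gap: 0.0854
gripper_force: 0.0
```

Run:
```python
from h import *
import pickle
o=r.get_obs();ci=r.camera_info("wrist"); im=r.grab_frame("wrist"); ci2=r.camera_info("wrist"); pickle.dump(ci,open("w3.pkl","wb"))
print(np.round((np.array(ci2["cam_to_world"])-np.array(ci["cam_to_world"]))[:3,3]*1000,2), o["tcp_pos"],np.degrees(R.from_quat(o["eef_rot"]).as_euler("zyx")),o["t"],o["qpos"])
cv2.imwrite("pics/w3.png",im); cv2.imwrite("pics/w3c.png",cv2.resize(im,(768,576),interpolation=cv2.INTER_CUBIC))
```

```text
[-0.   -0.35 -0.  ] [0.46703606 0.0770095  0.17108654] [-1.74847515e+02  1.75991137e-02 -1.79969392e+02] 3.5 [-0.00380501  0.26953679 -0.33552228  2.08409311  0.12130515  0.80555156
  1.06860627]
```

View pics/w3c.png

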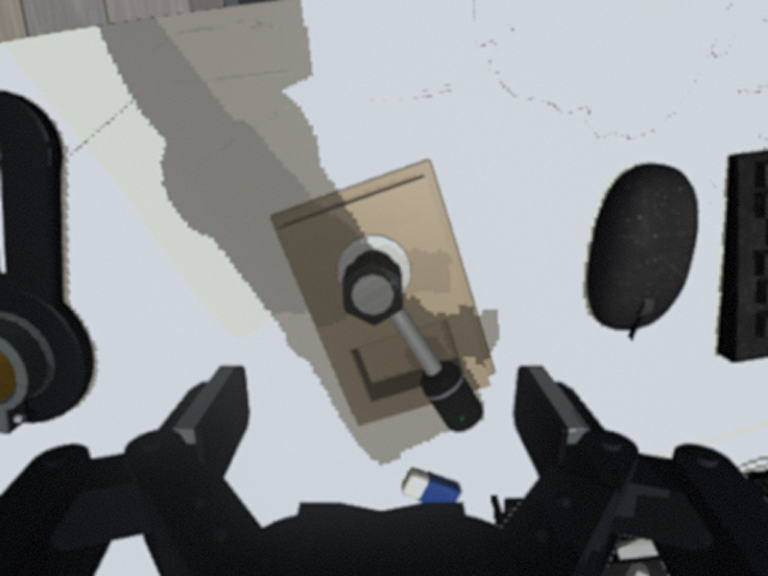

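The wrist view shows the grip top at about (373,295), the flange at about (374,272) and the barrel end at about (466,422), in 1.5x pixels.

Run:
```python
from h import *
import pickle
ci=pickle.load(open("w3.pkl","rb"))
for n,uv,z in [("top",(373,295),.078),("flange",(374,272),.034),("e1",(402,312),.046),("e2",(433,370),.046),("b0",(442,384),.046),("b1",(466,422),.046)]:
    print(n,np.round(atz(ci,np.array(uv)/1.5,z)*1000,1))
a=atz(ci,np.array((373,295))/1.5,.078)
for n in [("e2",(433,370)),("b0",(442,384)),("b1",(466,422))]:
    d=atz(ci,np.array(n[1])/1.5,.046)-a; print(np.degrees(np.arctan2(d[1],d[0])))
# grip-top ellipse
im=cv2.imread("pics/w3.png"); g=im[165:225,220:280].min(2); 
for (x,y) in [(464,72),(465,73)]:
  for yaw in (20,25,30):
    P=[[x/1000+.108*np.cos(np.radians(yaw)),y/1000+.108*np.sin(np.radians(yaw)),.046]]; print(x,y,yaw,proj(ci,P)*1.5)
```

```text
top [462.1  72.9  78. ]
flange [461.9  72.9  34. ]
e1 [483.9  87.2  46. ]
e2 [522.6 102.9  46. ]
b0 [532.6 107.9  46. ]
b1 [560.8 121.7  46. ]
26.37210203283532
26.380687007136213
26.276095925059895
464 72 20 [[446.127628   430.10060298]]
464 72 25 [[459.68269702 424.0476521 ]]
464 72 30 [[472.75932562 416.94515242]]
465 73 20 [[447.77446578 431.31777786]]
465 73 25 [[461.3210417  425.27540537]]
465 73 30 [[474.390652   418.18590929]]
```

move_arm([
  {"x": 0, "y": 0, "z": 0, "rx": 0, "ry": 0, "rz": -8.5},
  {"x": 0, "y": 0, "z": 0.005, "rx": 0, "ry": 0, "rz": -17},
  {"x": 0, "y": 0, "z": 0.015, "rx": 0, "ry": 0, "rz": -25.5},
  {"x": 0, "y": 0, "z": 0.025, "rx": 0, "ry": 0, "rz": -34},
  {"x": 0, "y": 0, "z": 0.03, "rx": 0, "ry": 0, "rz": -42.5},
], jaw=-1, squeeze=80)

```text
t: 4.05
tcp_pos: [0.4667, 0.0759, 0.1404]
eef_rot: [-0.323, 0.946, 0.0, -0.0]
contact_force: [-0.0, -0.4, -0.3]
finger_gap: 0.0851
gripper_force: 0.0
```

move_arm([
  {"x": 0, "y": 0, "z": 0.005, "rx": 0, "ry": 0, "rz": -8.5},
  {"x": 0, "y": 0, "z": 0.01, "rx": 0, "ry": 0, "rz": -17},
  {"x": 0, "y": 0, "z": 0.01, "rx": 0, "ry": 0, "rz": -18.8},
  {"x": 0, "y": 0, "z": 0.01, "rx": 0, "ry": 0, "rz": -18.8},
  {"x": 0, "y": 0, "z": 0.01, "rx": 0, "ry": 0, "rz": -18.8},
], jaw=-1, squeeze=80)

```text
t: 4.55
tcp_pos: [0.4671, 0.0761, 0.1313]
eef_rot: [-0.47, 0.883, -0.0, 0.0]
contact_force: [-0.9, 0.1, 0.2]
finger_gap: 0.0857
gripper_force: 0.0
```

```bash
cat > o.py <<'E'
from h import *
o=r.get_obs(); T=R.from_quat(o["eef_rot"]).as_matrix(); y=T[:,1]
print("t",o["t"],"tcp",np.round(o["tcp_pos"]*1000,2),"yaw",np.round(np.degrees(np.arctan2(y[1],y[0])),2),"tilt",np.round(np.degrees(T[:2,2]),2),"F",np.round(o["contact_force"],1),"M",np.round(o["torque"],3),"gap",round(o["finger_gap"]*1000,1),"gf",round(o["gripper_force"],1),"q",np.round(o["qpos"],2),"qd",np.round(o["qd"],3))
E
python3 o.py
```

```text
t 4.55 tcp [467.11  76.09 131.27] yaw 146.08 tilt [0.03 0.  ] F [-0.9  0.1  0.2] M [ 0.031 -0.031 -0.036] gap 85.7 gf 0.0 q [ 0.15  0.36 -0.52  2.11  0.26  0.74  2.01] qd [-0.004 -0.002  0.001 -0.     0.003  0.001  0.011]
```

move_arm([
  {"x": 0.0053, "y": 0.002, "z": 0.015, "rx": 0, "ry": 0, "rz": 0},
  {"x": 0.0053, "y": 0.002, "z": 0.035, "rx": 0, "ry": 0, "rz": 0},
  {"x": 0.0053, "y": 0.002, "z": 0.052, "rx": 0, "ry": 0, "rz": 0},
  {"x": 0.0053, "y": 0.002, "z": 0.059, "rx": 0, "ry": 0, "rz": 0},
  {"x": 0.0053, "y": 0.002, "z": 0.059, "rx": 0, "ry": 0, "rz": 0},
], jaw=-1, squeeze=80)

```text
t: 5.05
tcp_pos: [0.4619, 0.0728, 0.0715]
eef_rot: [-0.471, 0.882, 0.0, -0.001]
contact_force: [-0.5, -0.1, 0.7]
finger_gap: 0.0855
gripper_force: 0.0
```

move_arm([
  {"x": 0, "y": 0, "z": 0, "rx": 0, "ry": 0, "rz": 0},
  {"x": 0, "y": 0, "z": 0, "rx": 0, "ry": 0, "rz": 0},
], jaw=0.1, squeeze=80)

```text
t: 5.25
tcp_pos: [0.4629, 0.073, 0.0728]
eef_rot: [-0.472, 0.882, -0.0, 0.001]
contact_force: [0.5, -0.3, -0.5]
finger_gap: 0.0589
gripper_force: 0.0
```

```bash
python3 o.py
```

```text
t 5.25 tcp [462.92  72.99  72.81] yaw 146.27 tilt [0.09 0.01] F [ 0.5 -0.3 -0.5] M [-0.005  0.011  0.004] gap 58.9 gf 0.0 q [ 0.1   0.45 -0.47  2.15  0.35  0.61  1.93] qd [ 0.003  0.    -0.001  0.003  0.003 -0.002  0.002]
```

move_arm([
  {"x": 0, "y": 0, "z": 0.0005, "rx": 0, "ry": 0, "rz": 0},
  {"x": 0, "y": 0, "z": 0.0005, "rx": 0, "ry": 0, "rz": 0},
  {"x": 0, "y": 0, "z": 0.0005, "rx": 0, "ry": 0, "rz": 0},
], jaw=1, squeeze=80)

```text
t: 5.55
tcp_pos: [0.4626, 0.0728, 0.0722]
eef_rot: [-0.472, 0.882, -0.0, 0.0]
contact_force: [-1.9, 0.8, 7.3]
finger_gap: 0.0285
gripper_force: 78.9
```

move_arm([
  {"x": 0, "y": 0, "z": 0, "rx": 0, "ry": 0, "rz": 0},
  {"x": 0, "y": 0, "z": 0, "rx": 0, "ry": 0, "rz": 0},
], jaw=1, squeeze=80)

```text
t: 5.75
tcp_pos: [0.4625, 0.0728, 0.0722]
eef_rot: [-0.472, 0.882, -0.0, 0.0]
contact_force: [-1.7, -0.0, 6.6]
finger_gap: 0.0285
gripper_force: 78.9
```

```bash
python3 o.py
python3 - <<'E'
from h import *
im=r.grab_frame("wrist"); cv2.imwrite("pics/w4.png",cv2.resize(im,(768,576),interpolation=cv2.INTER_CUBIC))
E
```

```text
t 5.75 tcp [462.54  72.81  72.16] yaw 146.29 tilt [ 0.05 -0.01] F [-1.7 -0.   6.6] M [-0.157  0.317 -0.012] gap 28.5 gf 78.9 q [ 0.1   0.45 -0.47  2.15  0.36  0.61  1.93] qd [ 0.    -0.001 -0.001 -0.001  0.001 -0.002  0.   ]
```

View pics/w4.png

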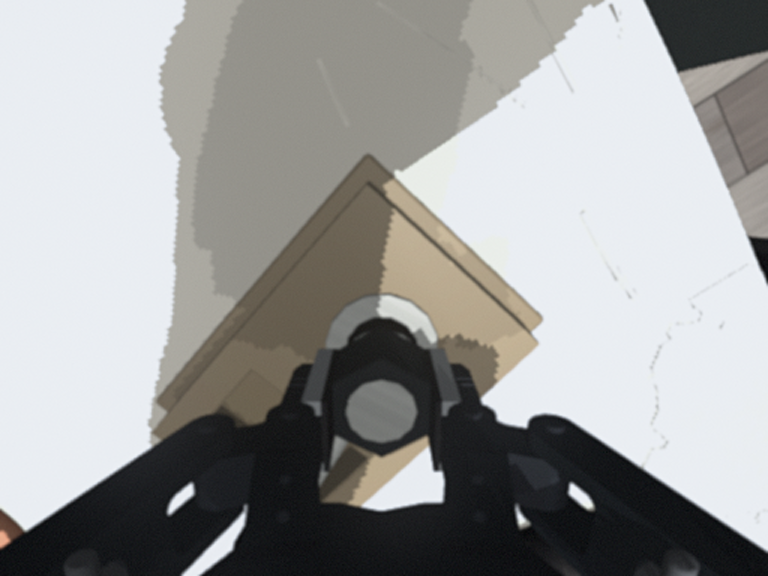

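The fingers sit flat on the hex, with the grip top centred at about (382,411). Lifting now.

move_arm([
  {"x": 0, "y": 0, "z": -0.01, "rx": 0, "ry": 0, "rz": 0},
  {"x": 0, "y": 0, "z": -0.035, "rx": 0, "ry": 0, "rz": 0},
  {"x": 0, "y": 0, "z": -0.065, "rx": 0, "ry": 0, "rz": 0},
  {"x": 0, "y": 0, "z": -0.085, "rx": 0, "ry": 0, "rz": 0},
  {"x": 0, "y": 0, "z": -0.085, "rx": 0, "ry": 0, "rz": 0},
], jaw=1, squeeze=80)

```text
t: 6.3
tcp_pos: [0.4638, 0.0732, 0.1592]
eef_rot: [-0.472, 0.882, -0.001, 0.002]
contact_force: [1.2, 0.9, -2.2]
finger_gap: 0.0287
gripper_force: 79.7
```

```bash
python3 o.py
python3 - <<'E'
from h import *
o=r.get_obs(); ci=r.camera_info("wrist")
# hex-top centre in tool frame: ray meets plane z_tool = -(72-66.2)mm
T=R.from_quat(o["eef_rot"]).as_matrix(); org,d=ray(ci,np.array((382,411))/1.5)
ot=T.T@(org-o["tcp_pos"]); dt=T.T@d
print("tool frame mm",np.round(1000*(ot+dt*((-.0058)-ot[2])/dt[2]),1))
E
```

```text
t 6.3 tcp [463.82  73.2  159.2 ] yaw 146.28 tilt [0.29 0.04] F [ 1.2  0.9 -2.2] M [-0.014 -0.053  0.042] gap 28.7 gf 79.7 q [ 0.18  0.31 -0.55  2.09  0.23  0.79  2.05] qd [-0.013  0.048  0.021  0.042  0.03  -0.045 -0.028]
tool frame mm [ 0.7  0.1 -5.8]
```

move_arm([
  {"x": 0.025, "y": -0.022, "z": 0, "rx": 0, "ry": 0, "rz": 8},
  {"x": 0.06, "y": -0.055, "z": 0, "rx": 0, "ry": 0, "rz": 16},
  {"x": 0.095, "y": -0.088, "z": 0, "rx": 0, "ry": 0, "rz": 24},
  {"x": 0.13, "y": -0.12, "z": 0, "rx": 0, "ry": 0, "rz": 32},
  {"x": 0.16, "y": -0.148, "z": 0, "rx": 0, "ry": 0, "rz": 40},
], jaw=1, squeeze=80)

```text
t: 6.8
tcp_pos: [0.4956, -0.1451, 0.1554]
eef_rot: [-0.138, 0.99, -0.0, -0.001]
contact_force: [0.6, 0.3, -2.5]
finger_gap: 0.0285
gripper_force: 79.7
```

```bash
python3 o.py
```

```text
t 6.8 tcp [ 495.6  -145.15  155.43] yaw 105.89 tilt [-0.1  -0.02] F [ 0.6  0.3 -2.5] M [ 0.02  -0.089 -0.005] gap 28.5 gf 79.7 q [ 0.42  0.36 -0.3   2.    0.15  0.81  1.88] qd [ 0.335  0.194  0.456 -0.343 -0.153  0.092 -0.474]
```

move_arm([
  {"x": 0.003, "y": -0.02, "z": 0, "rx": 0, "ry": 0, "rz": 7},
  {"x": 0.005, "y": -0.038, "z": 0, "rx": 0, "ry": 0, "rz": 13},
  {"x": 0.006, "y": -0.048, "z": 0, "rx": 0, "ry": 0, "rz": 15.1},
  {"x": 0.006, "y": -0.048, "z": 0, "rx": 0, "ry": 0, "rz": 15.1},
  {"x": 0.006, "y": -0.048, "z": 0, "rx": 0, "ry": 0, "rz": 15.1},
], jaw=1, squeeze=80)

```text
t: 7.3
tcp_pos: [0.5039, -0.189, 0.1559]
eef_rot: [-0.012, 1.0, 0.0, -0.001]
contact_force: [0.3, 0.6, -2.2]
finger_gap: 0.0286
gripper_force: 79.7
```

move_arm([
  {"x": 0, "y": 0, "z": 0.01, "rx": 0, "ry": 0, "rz": 0},
  {"x": 0, "y": 0, "z": 0.01, "rx": 0, "ry": 0, "rz": 0},
  {"x": 0, "y": 0, "z": 0.01, "rx": 0, "ry": 0, "rz": 0},
], jaw=1, squeeze=80)

```text
t: 7.6
tcp_pos: [0.5039, -0.1894, 0.1459]
eef_rot: [-0.011, 1.0, 0.0, -0.001]
contact_force: [-1.4, 0.8, -2.3]
finger_gap: 0.0284
gripper_force: 79.7
```

```bash
python3 o.py
python3 - <<'E'
from h import *
a=r.grab_frame("scene"); b=r.grab_frame("side"); ci={c:r.camera_info(c) for c in ("scene","side")}; o=r.get_obs(); cv2.imwrite("pics/sc5.png",a); cv2.imwrite("pics/si5.png",b)
A=cv2.resize(a[110:210,250:370],(480,400),interpolation=cv2.INTER_CUBIC); B=cv2.resize(b[100:220,230:350],(400,400),interpolation=cv2.INTER_CUBIC)
cv2.imwrite("pics/v5.png",cv2.resize(np.hstack([A,B]),(800,364)))
E
```

```text
t 7.6 tcp [ 503.93 -189.37  145.93] yaw 91.29 tilt [-0.07  0.03] F [-1.4  0.8 -2.3] M [0.028 0.025 0.034] gap 28.4 gf 79.7 q [ 0.43  0.39 -0.23  1.96  0.12  0.8   1.72] qd [ 0.004 -0.009  0.004 -0.012 -0.003  0.002 -0.002]
```

View pics/v5.png

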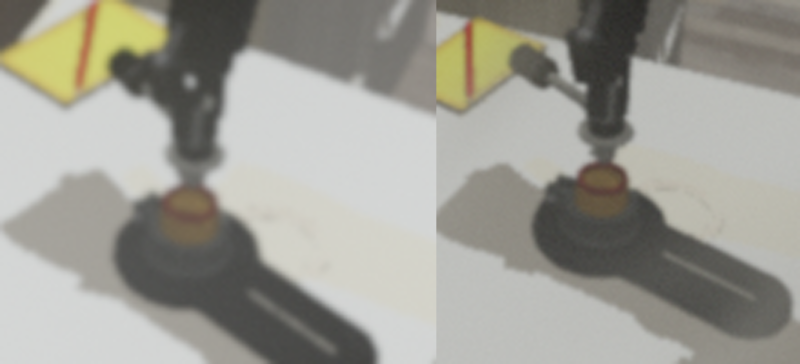

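The spigot hangs over the bush, with the camera pointing opposite the foot as wanted. I'll descend with a small lateral correction.

move_arm([
  {"x": -0.0013, "y": -0.001, "z": 0.005, "rx": 0, "ry": 0, "rz": 0},
  {"x": -0.0013, "y": -0.001, "z": 0.013, "rx": 0, "ry": 0, "rz": 0},
  {"x": -0.0013, "y": -0.001, "z": 0.02, "rx": 0, "ry": 0, "rz": 0},
  {"x": -0.0013, "y": -0.001, "z": 0.025, "rx": 0, "ry": 0, "rz": 0},
  {"x": -0.0013, "y": -0.001, "z": 0.027, "rx": 0, "ry": 0, "rz": 0},
], jaw=1, squeeze=80)

```text
t: 8.2
tcp_pos: [0.5051, -0.191, 0.1185]
eef_rot: [-0.01, 1.0, 0.0, -0.001]
contact_force: [-0.8, 1.1, -3.4]
finger_gap: 0.0285
gripper_force: 79.7
```

```bash
python3 o.py
```

```text
t 8.2 tcp [ 505.09 -191.01  118.49] yaw 91.2 tilt [-0.08  0.03] F [-0.8  1.1 -3.4] M [-0.003 -0.005 -0.016] gap 28.5 gf 79.7 q [ 0.42  0.44 -0.22  1.98  0.14  0.74  1.71] qd [-0.006  0.019  0.006  0.003  0.008 -0.034 -0.008]
```

move_arm([
  {"x": 0, "y": 0, "z": 0.0012, "rx": 0, "ry": 0, "rz": 0},
  {"x": 0, "y": 0, "z": 0.0024, "rx": 0, "ry": 0, "rz": 0},
  {"x": 0, "y": 0, "z": 0.0036, "rx": 0, "ry": 0, "rz": 0},
  {"x": 0, "y": 0, "z": 0.0048, "rx": 0, "ry": 0, "rz": 0},
  {"x": 0, "y": 0, "z": 0.006, "rx": 0, "ry": 0, "rz": 0},
], jaw=1, squeeze=80)

```text
t: 8.7
tcp_pos: [0.5055, -0.191, 0.1135]
eef_rot: [-0.01, 1.0, 0.0, -0.0]
contact_force: [-1.2, 0.6, -1.6]
finger_gap: 0.0287
gripper_force: 79.9
```

```bash
python3 o.py
```

```text
t 8.7 tcp [ 505.54 -191.03  113.48] yaw 91.2 tilt [-0.01  0.01] F [-1.2  0.6 -1.6] M [ 0.173  0.203 -0.014] gap 28.7 gf 79.9 q [ 0.42  0.44 -0.22  1.98  0.14  0.73  1.71] qd [-0.004  0.02   0.004  0.008  0.006 -0.023 -0.011]
```

move_arm([
  {"x": 0, "y": 0, "z": 0.001, "rx": 0, "ry": 0, "rz": 0},
  {"x": 0, "y": 0, "z": 0.0015, "rx": 0, "ry": 0, "rz": 0},
  {"x": 0, "y": 0, "z": 0.0015, "rx": 0, "ry": 0, "rz": 0},
], jaw=1, squeeze=80)

```text
t: 9.0
tcp_pos: [0.5055, -0.191, 0.1119]
eef_rot: [-0.011, 1.0, 0.0, -0.0]
contact_force: [-0.7, 1.3, -3.7]
finger_gap: 0.0285
gripper_force: 79.8
```

```bash
python3 o.py
```

```text
t 9.0 tcp [ 505.53 -191.01  111.87] yaw 91.2 tilt [-0.02  0.01] F [-0.7  1.3 -3.7] M [ 0.274  0.188 -0.012] gap 28.5 gf 79.8 q [ 0.42  0.45 -0.22  1.98  0.14  0.73  1.71] qd [ 0.001  0.001 -0.001 -0.002 -0.    -0.     0.005]
```

move_arm([
  {"x": 0.0006, "y": 0.0007, "z": 0.0005, "rx": 0, "ry": 0, "rz": 0},
  {"x": 0.0006, "y": 0.0007, "z": 0.001, "rx": 0, "ry": 0, "rz": 0},
  {"x": 0.0006, "y": 0.0007, "z": 0.0015, "rx": 0, "ry": 0, "rz": 0},
  {"x": 0.0006, "y": 0.0007, "z": 0.002, "rx": 0, "ry": 0, "rz": 0},
], jaw=1, squeeze=80)

```text
t: 9.4
tcp_pos: [0.5052, -0.1906, 0.11]
eef_rot: [-0.01, 1.0, -0.0, 0.0]
contact_force: [-0.6, -0.7, -3.3]
finger_gap: 0.0286
gripper_force: 79.6
```

```bash
python3 o.py
```

```text
t 9.4 tcp [ 505.16 -190.63  109.98] yaw 91.19 tilt [ 0.02 -0.01] F [-0.6 -0.7 -3.3] M [-0.014 -0.008 -0.014] gap 28.6 gf 79.6 q [ 0.42  0.45 -0.22  1.99  0.14  0.72  1.71] qd [-0.001  0.008  0.001  0.002  0.002 -0.01  -0.002]
```

move_arm([
  {"x": 0, "y": 0, "z": 0.001, "rx": 0, "ry": 0, "rz": 0},
  {"x": 0, "y": 0, "z": 0.002, "rx": 0, "ry": 0, "rz": 0},
  {"x": 0, "y": 0, "z": 0.003, "rx": 0, "ry": 0, "rz": 0},
  {"x": 0, "y": 0, "z": 0.004, "rx": 0, "ry": 0, "rz": 0},
], jaw=1, squeeze=80)

```text
t: 9.8
tcp_pos: [0.5056, -0.1906, 0.1074]
eef_rot: [-0.01, 1.0, -0.0, 0.0]
contact_force: [-4.9, 1.8, 18.7]
finger_gap: 0.0286
gripper_force: 82.3
```

```bash
python3 o.py
```

```text
t 9.8 tcp [ 505.6  -190.63  107.38] yaw 91.19 tilt [ 0.05 -0.03] F [-4.9  1.8 18.7] M [ 0.397  1.482 -0.014] gap 28.6 gf 82.3 q [ 0.42  0.45 -0.22  1.99  0.15  0.72  1.7 ] qd [-0.002  0.004  0.001 -0.001  0.005 -0.005 -0.006]
```

move_arm([
  {"x": 0.0004, "y": 0, "z": -0.0009, "rx": 0, "ry": 0, "rz": 0},
  {"x": 0.0004, "y": 0, "z": -0.0009, "rx": 0, "ry": 0, "rz": 4},
  {"x": 0.0004, "y": 0, "z": -0.0009, "rx": 0, "ry": 0, "rz": 8},
  {"x": 0.0004, "y": 0, "z": -0.0009, "rx": 0, "ry": 0, "rz": 12},
], jaw=1, squeeze=80)

```text
t: 10.2
tcp_pos: [0.5055, -0.1905, 0.1075]
eef_rot: [0.095, 0.995, -0.0, 0.001]
contact_force: [0.7, 0.6, -0.9]
finger_gap: 0.0283
gripper_force: 80.2
```

```bash
python3 o.py
```

```text
t 10.2 tcp [ 505.52 -190.5   107.48] yaw 79.04 tilt [ 0.11 -0.02] F [ 0.7  0.6 -0.9] M [ 0.09  -0.073  0.019] gap 28.3 gf 80.2 q [ 0.38  0.45 -0.17  1.99  0.11  0.71  1.52] qd [-0.136 -0.01   0.171  0.01  -0.115 -0.018 -0.591]
```

move_arm([
  {"x": 0, "y": 0, "z": 0.0004, "rx": 0, "ry": 0, "rz": 4},
  {"x": 0, "y": 0, "z": 0.0005, "rx": 0, "ry": 0, "rz": 8},
  {"x": 0, "y": 0, "z": 0.0006, "rx": 0, "ry": 0, "rz": 12},
], jaw=1, squeeze=80)

```text
t: 10.5
tcp_pos: [0.5056, -0.1905, 0.1069]
eef_rot: [0.199, 0.98, 0.0, 0.001]
contact_force: [-0.2, 0.0, 1.4]
finger_gap: 0.0288
gripper_force: 80.3
```

```bash
python3 o.py
```

```text
t 10.5 tcp [ 505.57 -190.46  106.93] yaw 67.06 tilt [ 0.11 -0.02] F [-0.2  0.   1.4] M [0.038 0.044 0.077] gap 28.8 gf 80.3 q [ 0.34  0.45 -0.12  1.99  0.08  0.71  1.34] qd [-0.135 -0.006  0.17   0.011 -0.11  -0.017 -0.589]
```

move_arm([
  {"x": 0, "y": 0, "z": 0.0003, "rx": 0, "ry": 0, "rz": 5},
  {"x": 0, "y": 0, "z": 0.0005, "rx": 0, "ry": 0, "rz": 10},
  {"x": 0, "y": 0, "z": 0.0007, "rx": 0, "ry": 0, "rz": 15},
  {"x": 0, "y": 0, "z": 0.0009, "rx": 0, "ry": 0, "rz": 20},
], jaw=1, squeeze=80)

```text
t: 10.9
tcp_pos: [0.5055, -0.1905, 0.1061]
eef_rot: [0.366, 0.93, 0.0, 0.001]
contact_force: [-1.2, -0.0, 3.2]
finger_gap: 0.0281
gripper_force: 80.5
```

```bash
python3 o.py
```

```text
t 10.9 tcp [ 505.49 -190.54  106.07] yaw 47.01 tilt [ 0.1  -0.02] F [-1.2 -0.   3.2] M [0.071 0.156 0.037] gap 28.1 gf 80.5 q [ 0.27  0.44 -0.03  2.    0.02  0.7   1.05] qd [-0.172 -0.003  0.215  0.014 -0.142 -0.015 -0.733]
```

move_arm([
  {"x": 0, "y": 0, "z": 0.0002, "rx": 0, "ry": 0, "rz": 5},
  {"x": 0, "y": 0, "z": 0.0004, "rx": 0, "ry": 0, "rz": 10},
  {"x": 0, "y": 0, "z": 0.0006, "rx": 0, "ry": 0, "rz": 15},
  {"x": 0, "y": 0, "z": 0.0008, "rx": 0, "ry": 0, "rz": 20},
  {"x": 0, "y": 0, "z": 0.001, "rx": 0, "ry": 0, "rz": 25},
], jaw=1, squeeze=80)

```text
t: 11.4
tcp_pos: [0.5053, -0.1906, 0.1051]
eef_rot: [0.559, 0.829, 0.0, 0.001]
contact_force: [0.2, 0.2, 1.8]
finger_gap: 0.0281
gripper_force: 80.5
```

```bash
python3 o.py
```

```text
t 11.4 tcp [ 505.3  -190.65  105.05] yaw 22.01 tilt [ 0.08 -0.02] F [0.2 0.2 1.8] M [-0.005  0.22   0.062] gap 28.1 gf 80.5 q [ 0.18  0.45  0.08  2.01 -0.05  0.69  0.68] qd [-0.175  0.007  0.219  0.014 -0.146 -0.013 -0.725]
```

move_arm([
  {"x": 0, "y": 0, "z": 0.0002, "rx": 0, "ry": 0, "rz": 5},
  {"x": 0, "y": 0, "z": 0.0004, "rx": 0, "ry": 0, "rz": 10},
  {"x": 0, "y": 0, "z": 0.0006, "rx": 0, "ry": 0, "rz": 15},
  {"x": 0, "y": 0, "z": 0.0008, "rx": 0, "ry": 0, "rz": 20},
  {"x": 0, "y": 0, "z": 0.001, "rx": 0, "ry": 0, "rz": 25},
], jaw=1, squeeze=80)

```text
t: 11.9
tcp_pos: [0.5051, -0.1906, 0.104]
eef_rot: [0.725, 0.688, 0.0, 0.0]
contact_force: [-0.4, 0.7, 3.7]
finger_gap: 0.0285
gripper_force: 80.6
```

```bash
python3 o.py
```

```text
t 11.9 tcp [ 505.14 -190.64  104.04] yaw -2.99 tilt [ 0.07 -0.01] F [-0.4  0.7  3.7] M [0.076 0.394 0.03 ] gap 28.5 gf 80.6 q [ 0.1   0.45  0.19  2.01 -0.13  0.69  0.31] qd [-0.177  0.016  0.223  0.014 -0.156 -0.002 -0.72 ]
```

move_arm([
  {"x": 0, "y": 0, "z": 0.0002, "rx": 0, "ry": 0, "rz": 5},
  {"x": 0, "y": 0, "z": 0.0004, "rx": 0, "ry": 0, "rz": 10},
  {"x": 0, "y": 0, "z": 0.0006, "rx": 0, "ry": 0, "rz": 15},
  {"x": 0, "y": 0, "z": 0.0008, "rx": 0, "ry": 0, "rz": 20},
], jaw=1, squeeze=80)

```text
t: 12.3
tcp_pos: [0.5054, -0.1904, 0.1033]
eef_rot: [0.834, 0.552, 0.001, 0.0]
contact_force: [-1.5, 1.6, 5.0]
finger_gap: 0.0283
gripper_force: 80.7
```

```bash
python3 o.py
```

```text
t 12.3 tcp [ 505.37 -190.41  103.34] yaw -22.98 tilt [0.09 0.  ] F [-1.5  1.6  5. ] M [0.276 0.258 0.051] gap 28.3 gf 80.7 q [ 0.02  0.46  0.28  2.02 -0.19  0.69  0.02] qd [-0.177  0.023  0.223  0.012 -0.165  0.004 -0.714]
```

move_arm([
  {"x": 0, "y": 0, "z": 0.0002, "rx": 0, "ry": 0, "rz": 5},
  {"x": 0, "y": 0, "z": 0.0004, "rx": 0, "ry": 0, "rz": 10},
  {"x": 0, "y": 0, "z": 0.0006, "rx": 0, "ry": 0, "rz": 15},
  {"x": 0, "y": 0, "z": 0.0008, "rx": 0, "ry": 0, "rz": 20},
], jaw=1, squeeze=80)

```text
t: 12.7
tcp_pos: [0.5055, -0.1902, 0.1027]
eef_rot: [0.917, 0.399, 0.001, 0.0]
contact_force: [-1.8, 0.8, 6.3]
finger_gap: 0.0286
gripper_force: 80.9
```

```bash
python3 o.py
```

```text
t 12.7 tcp [ 505.53 -190.17  102.69] yaw -42.96 tilt [0.09 0.02] F [-1.8  0.8  6.3] M [0.43  0.432 0.077] gap 28.6 gf 80.9 q [-0.05  0.47  0.37  2.02 -0.26  0.69 -0.26] qd [-0.174  0.034  0.227  0.013 -0.168  0.011 -0.704]
```

move_arm([
  {"x": 0, "y": 0, "z": 0.0002, "rx": 0, "ry": 0, "rz": 5},
  {"x": 0, "y": 0, "z": 0.0004, "rx": 0, "ry": 0, "rz": 10},
  {"x": 0, "y": 0, "z": 0.0006, "rx": 0, "ry": 0, "rz": 15},
  {"x": 0, "y": 0, "z": 0.0008, "rx": 0, "ry": 0, "rz": 20},
], jaw=1, squeeze=80)

```text
t: 13.1
tcp_pos: [0.5056, -0.1901, 0.1021]
eef_rot: [0.972, 0.234, 0.001, -0.0]
contact_force: [-1.3, 1.5, 8.5]
finger_gap: 0.0283
gripper_force: 81.2
```

```bash
python3 o.py
```

```text
t 13.1 tcp [ 505.63 -190.14  102.06] yaw -62.95 tilt [0.1  0.04] F [-1.3  1.5  8.5] M [0.5   0.486 0.122] gap 28.3 gf 81.2 q [-0.12  0.49  0.46  2.03 -0.33  0.7  -0.54] qd [-0.172  0.046  0.229  0.012 -0.178  0.02  -0.696]
```

move_arm([
  {"x": 0, "y": 0, "z": 0.0001, "rx": 0, "ry": 0, "rz": 4},
  {"x": 0, "y": 0, "z": 0.0001, "rx": 0, "ry": 0, "rz": 8},
  {"x": 0, "y": 0, "z": 0.0001, "rx": 0, "ry": 0, "rz": 12},
], jaw=1, squeeze=80)

```text
t: 13.4
tcp_pos: [0.5057, -0.1901, 0.102]
eef_rot: [0.991, 0.131, 0.001, -0.0]
contact_force: [-2.0, 1.3, 7.9]
finger_gap: 0.0286
gripper_force: 81.3
```

```bash
python3 o.py
```

```text
t 13.4 tcp [ 505.67 -190.13  102.  ] yaw -74.91 tilt [0.11 0.04] F [-2.   1.3  7.9] M [0.538 0.429 0.134] gap 28.6 gf 81.3 q [-0.16  0.5   0.52  2.03 -0.37  0.7  -0.71] qd [-0.14   0.039  0.185  0.01  -0.146  0.023 -0.553]
```

move_arm([
  {"x": 0, "y": 0, "z": -0.0005, "rx": 0, "ry": 0, "rz": 0},
  {"x": 0, "y": 0, "z": -0.0009, "rx": 0, "ry": 0, "rz": 0},
  {"x": 0, "y": 0, "z": -0.0009, "rx": 0, "ry": 0, "rz": 0},
], jaw=1, squeeze=80)

```text
t: 13.7
tcp_pos: [0.5056, -0.1901, 0.1022]
eef_rot: [0.991, 0.133, 0.001, -0.0]
contact_force: [0.3, 2.4, 4.0]
finger_gap: 0.0283
gripper_force: 80.3
```

```bash
python3 o.py
```

```text
t 13.7 tcp [ 505.56 -190.14  102.22] yaw -74.76 tilt [0.1  0.02] F [0.3 2.4 4. ] M [ 0.494 -0.174 -0.102] gap 28.3 gf 80.3 q [-0.16  0.5   0.52  2.03 -0.37  0.7  -0.71] qd [ 0.001  0.    -0.001 -0.     0.001  0.003  0.002]
```

move_arm([
  {"x": 0, "y": 0, "z": -0.0004, "rx": 0, "ry": 0, "rz": 0},
  {"x": 0, "y": 0, "z": -0.0008, "rx": 0, "ry": 0, "rz": 0},
  {"x": 0, "y": 0, "z": -0.0008, "rx": 0, "ry": 0, "rz": 0},
], jaw=1, squeeze=80)

```text
t: 14.0
tcp_pos: [0.5054, -0.1902, 0.1024]
eef_rot: [0.991, 0.133, 0.001, 0.0]
contact_force: [5.7, 1.3, -4.0]
finger_gap: 0.0285
gripper_force: 79.4
```

```bash
python3 o.py
```

```text
t 14.0 tcp [ 505.42 -190.17  102.45] yaw -74.77 tilt [ 0.07 -0.01] F [ 5.7  1.3 -4. ] M [ 0.51  -1.149 -0.071] gap 28.5 gf 79.4 q [-0.16  0.5   0.52  2.03 -0.37  0.7  -0.71] qd [-0.001  0.002  0.002 -0.001  0.     0.002  0.   ]
```

move_arm([
  {"x": 0, "y": 0, "z": 0.0002, "rx": 0, "ry": 0, "rz": 1.5},
  {"x": 0, "y": 0, "z": 0.0003, "rx": 0, "ry": 0, "rz": 3},
], jaw=1, squeeze=80)

```text
t: 14.2
tcp_pos: [0.5049, -0.1902, 0.1023]
eef_rot: [0.994, 0.106, 0.0, -0.0]
contact_force: [2.4, 2.5, 0.3]
finger_gap: 0.0284
gripper_force: 80.1
```

```bash
python3 o.py;  python3 - <<'E'
from h import *
a=r.grab_frame("scene"); b=r.grab_frame("side"); cv2.imwrite("pics/sc6.png",a); cv2.imwrite("pics/si6.png",b)
A=cv2.resize(a[130:220,265:365],(400,360),interpolation=cv2.INTER_CUBIC); B=cv2.resize(b[120:210,255:355],(400,360),interpolation=cv2.INTER_CUBIC)
cv2.imwrite("pics/v6.png",np.hstack([A,B]))
E
```

```text
t 14.2 tcp [ 504.91 -190.18  102.33] yaw -77.87 tilt [0.01 0.02] F [2.4 2.5 0.3] M [ 0.739 -0.637  0.127] gap 28.4 gf 80.1 q [-0.17  0.5   0.53  2.03 -0.38  0.71 -0.75] qd [-0.052  0.018  0.072  0.008 -0.058  0.013 -0.208]
```

View pics/v6.png

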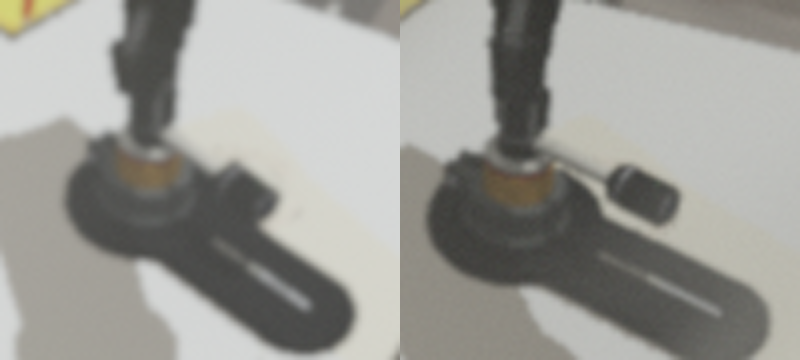

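Run:
```python
from h import *
for c,L in {"side":((321.25,170.75),(309,165)),"scene":((330.5,181.3),(321.5,175.5))}.items():
    ci=r.camera_info(c)
    for uv in L: print(c,np.round(atz(ci,uv,.076)*1000,1))
    for a in (160,165,170): print(a,np.round(proj(ci,[[.5048+.108*np.cos(np.radians(a)),-.1903+.108*np.sin(np.radians(a)),.076]]),1))
```

```text
side [ 405. -160.   76.]
side [ 437.3 -168.5   76. ]
160 [[321.1 172.6]]
165 [[323.4 170.7]]
170 [[325.5 168.6]]
scene [ 402.6 -157.6   76. ]
scene [ 432.  -164.6   76. ]
160 [[329.5 182.1]]
165 [[332.1 180.6]]
170 [[334.5 178.8]]
```

The camera points along the foot, and both views agree with about 162°. I'll nudge slightly tighter, then release.

move_arm([
  {"x": 0, "y": 0, "z": 0, "rx": 0, "ry": 0, "rz": 1.2},
  {"x": 0, "y": 0, "z": 0, "rx": 0, "ry": 0, "rz": 1.2},
  {"x": 0, "y": 0, "z": 0, "rx": 0, "ry": 0, "rz": 1.2},
], jaw=1, squeeze=80)

```text
t: 14.6
tcp_pos: [0.5047, -0.1902, 0.1023]
eef_rot: [0.995, 0.096, 0.0, -0.0]
contact_force: [4.0, 3.4, 0.2]
finger_gap: 0.0284
gripper_force: 80.1
```

```bash
python3 o.py
```

```text
t 14.6 tcp [ 504.66 -190.2   102.29] yaw -78.99 tilt [-0.    0.02] F [4.  3.4 0.2] M [ 0.981 -0.714  0.005] gap 28.4 gf 80.1 q [-0.17  0.5   0.54  2.03 -0.39  0.71 -0.77] qd [ 0.002 -0.001 -0.002 -0.     0.001 -0.002  0.002]
```

move_arm([
  {"x": 0, "y": 0, "z": 0, "rx": 0, "ry": 0, "rz": 0},
  {"x": 0, "y": 0, "z": 0, "rx": 0, "ry": 0, "rz": 0},
  {"x": 0, "y": 0, "z": 0, "rx": 0, "ry": 0, "rz": 0},
  {"x": 0, "y": 0, "z": 0, "rx": 0, "ry": 0, "rz": 0},
], jaw=-1, squeeze=80)

```text
t: 15.0
tcp_pos: [0.5041, -0.191, 0.1022]
eef_rot: [0.995, 0.095, -0.0, 0.0]
contact_force: [-0.5, -0.1, 0.4]
finger_gap: 0.0844
gripper_force: 0.0
```

```bash
python3 o.py
```

```text
t 15.0 tcp [ 504.08 -191.03  102.2 ] yaw -79.04 tilt [-0.04 -0.02] F [-0.5 -0.1  0.4] M [-0.023 -0.041  0.001] gap 84.4 gf 0.0 q [-0.17  0.5   0.54  2.03 -0.39  0.71 -0.77] qd [-0.001  0.    -0.004 -0.005 -0.001  0.     0.   ]
```

move_arm([
  {"x": 0, "y": 0, "z": -0.02, "rx": 0, "ry": 0, "rz": 0},
  {"x": 0, "y": 0, "z": -0.06, "rx": 0, "ry": 0, "rz": 0},
  {"x": -0.02, "y": 0, "z": -0.1, "rx": 0, "ry": 0, "rz": 0},
  {"x": -0.06, "y": 0, "z": -0.12, "rx": 0, "ry": 0, "rz": 0},
  {"x": -0.06, "y": 0, "z": -0.12, "rx": 0, "ry": 0, "rz": 0},
], jaw=-1, squeeze=80)

```text
t: 15.5
tcp_pos: [0.4424, -0.2044, 0.2246]
eef_rot: [0.996, 0.093, 0.001, -0.0]
contact_force: [-0.4, -1.0, -1.2]
finger_gap: 0.0854
gripper_force: 0.0
```

move_arm([
  {"x": 0, "y": 0, "z": 0, "rx": 0, "ry": 0, "rz": 0},
  {"x": 0, "y": 0, "z": 0, "rx": 0, "ry": 0, "rz": 0},
  {"x": 0, "y": 0, "z": 0, "rx": 0, "ry": 0, "rz": 0},
], jaw=-1, squeeze=80)

```text
t: 15.8
tcp_pos: [0.4461, -0.2015, 0.2215]
eef_rot: [0.995, 0.096, -0.001, 0.0]
contact_force: [0.1, -0.2, -0.2]
finger_gap: 0.0854
gripper_force: 0.0
```

```bash
python3 o.py;  python3 - <<'E'
from h import *
import pickle
ci=r.camera_info("wrist"); im=r.grab_frame("wrist"); pickle.dump(ci,open("w7.pkl","wb")); cv2.imwrite("pics/w7.png",im); cv2.imwrite("pics/w7c.png",cv2.resize(im,(768,576),interpolation=cv2.INTER_CUBIC))
E
```

```text
t 15.8 tcp [ 446.1  -201.49  221.52] yaw -78.94 tilt [-0.08 -0.02] F [ 0.1 -0.2 -0.2] M [ 0.013 -0.036 -0.057] gap 85.4 gf 0.0 q [-0.28  0.23  0.68  2.05 -0.18  0.91 -0.88] qd [ 0.001  0.003  0.004  0.     0.003 -0.001  0.001]
```

View pics/w7c.png

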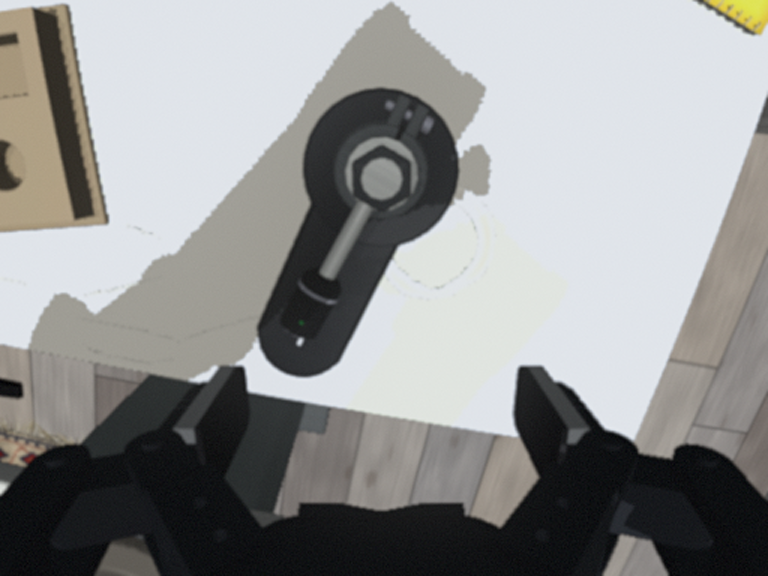

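The camera sits over the white line: hub (382,178), barrel end at about (301,332), and the tip of the line just beyond it at (300,341).

Run:
```python
from h import *
import pickle
ci=pickle.load(open("w7.pkl","rb")); g=lambda u,v,z: atz(ci,(u/1.5,v/1.5),z)*1000
top=g(382,178,.108); print("top",top)
P=[g(357,218,.076),g(328,275,.076),g(319,290,.076),g(304,328,.076)]
for p in P: print(np.round(p,1),np.degrees(np.arctan2(*(p-top)[1::-1])))
d=P[3]-P[0]; print(np.degrees(np.arctan2(d[1],d[0])))
l=g(300,341,.014); print("line end",l,np.degrees(np.arctan2(*(l-top)[1::-1])))
im=cv2.imread("pics/w7.png"); f=im[100:140,235:275].astype(int)
print("flange", g(380,172,.064))
```

```text
top [ 504.84908256 -191.30307417  108.        ]
[ 477.6 -181.7   76. ] 160.63889091599754
[ 440.  -170.5   76. ] 162.23232532035772
[ 429.5 -166.6   76. ] 161.84748665870313
[ 402.8 -161.1   76. ] 163.5121569359339
164.58001566489452
line end [ 364.73883662 -153.3459143    14.        ] 164.84188024834324
flange [ 505.61157008 -190.05007103   64.        ]
```

```bash
python3 -c "
from cell import r
print(r.finish_job())"
```

```text
the job is handed in; nothing more can be done
None
```

I screwed the webcam arm into the brass bush and handed the job in at 15.8 s; the hand-in returned no verdict. The camera looks about 3° off the white line (lens roughly 6 mm to the side, limit 15 mm). I estimate the washer squeeze from the forces felt at 1 to 2 mm, since it could not be seen. The gripper is clear of everything.

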